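Close the parts organiser with one stroke

TASK

Close the small-parts organiser by running your fingertips lightly along its row of four raised lids, from the orange end block to the grey end, so that the lids are pressed flat one after another, the one beside the orange block first. Nothing is to be picked up: leave the organiser where it stands, and do not disturb the spool, charger, bottle and tape around it.

Things in the scene. Friction and masses are not known exactly. Their poses are not given: they have to be found in the camera images.
- organiser: Grey small-parts organiser, loose on the worktop, about 1.1 kg, 54 (own x) x 236 (own y) x 33 mm high. Origin: centre of its underside; z up. Four blue flap lids in a row along y, centred (shut) at y = +70.5, +23.5, -23.5, -70.5 mm. Solid end blocks: orange at y = +94 to +118, grey at -94 to -118 mm; their tops are level with the shut lids, 33 mm above the worktop.
- row_start (a point): Middle of the top of the orange end block, in the organiser at (0, +106, 33) mm: where the row starts. Above the back of the worktop a shelf board, 0.54 m up, reaches forward to x = 0.60: keep wrist and forearm clear of it.
- row_end (a point): Middle of the top of the grey end block, in the organiser at (0, -106, 33) mm: where the row ends.
- spool: White solder spool with blue flanges, 53 mm across, 35 mm high, loose bystander behind the organiser (away from the robot). Origin: centre of its underside.
- charger: White charger cube 30 x 27 x 38 mm high, loose bystander behind the organiser. Origin: centre of its underside.
- bottle: Amber dropper bottle with black top, 34 mm across, 95 mm high, loose bystander behind the organiser. Origin: centre of its underside.
- tape: Orange tape roll lying flat, 68 mm across, 12 mm high, loose bystander in front of the organiser (robot side). Origin: centre of its underside.
- lid1 (a joint): Angle of lid 1 (1 beside the orange block, 4 beside the grey), rad: 0 = shut flat, grows as it opens (stop 1.3). Blue plate 52 x 45 x 3 mm, white label; hinged on its edge nearest orange, at organiser y = 94 mm, 31.5 mm up, so it slopes up away from orange: a finger from there meets it as a ramp and pushes it down. Starts 0.45 to 0.8; stays where left; 1 N at the free edge moves it.
- lid2 (a joint): Angle of lid 2 (1 beside the orange block, 4 beside the grey), rad: 0 = shut flat, grows as it opens (stop 1.3). Blue plate 52 x 45 x 3 mm, white label; hinged on its edge nearest orange, at organiser y = 47 mm, 31.5 mm up, so it slopes up away from orange: a finger from there meets it as a ramp and pushes it down. Starts 0.45 to 0.8; stays where left; 1 N at the free edge moves it.
- lid3 (a joint): Angle of lid 3 (1 beside the orange block, 4 beside the grey), rad: 0 = shut flat, grows as it opens (stop 1.3). Blue plate 52 x 45 x 3 mm, white label; hinged on its edge nearest orange, at organiser y = 0 mm, 31.5 mm up, so it slopes up away from orange: a finger from there meets it as a ramp and pushes it down. Starts 0.45 to 0.8; stays where left; 1 N at the free edge moves it.
- lid4 (a joint): Angle of lid 4 (1 beside the orange block, 4 beside the grey), rad: 0 = shut flat, grows as it opens (stop 1.3). Blue plate 52 x 45 x 3 mm, white label; hinged on its edge nearest orange, at organiser y = -47 mm, 31.5 mm up, so it slopes up away from orange: a finger from there meets it as a ramp and pushes it down. Starts 0.45 to 0.8; stays where left; 1 N at the free edge moves it.

How it is judged:
By the outcome, as a careful person would: the job done as asked, in the order asked, and still so for the second after the job is handed in, with the robot touching nothing.
It also fails if it takes over 40 s, if anything falls off the work surface, if the arm or the gripper's body presses on something with over 40 N, if the wrist force passes 120 N, or if a joint passes its speed limit or range.

ROBOT

A 6-joint arm with a two-finger parallel gripper is mounted at the origin on a cart in front of the work surface, level with it; the furniture and walls round the work are solid. World frame = base frame: x ahead of the robot, y to its left, z up, the work surface at z = 0. Lengths are in m, angles in rad, forces in N, time in s.
With the tool pointing down it reaches from about 0.325 to 0.85 m from the base axis. Payload 4.4 kg.
Tool frame: the origin (TCP) lies at the very end of the fingers, on their centre line; the grasp point (between the pads) lies 19 mm behind it; z points along the fingers, y is the line along which they close (so a half turn about z gives the same grasp; the last joint's range is limited). The gripper opens to 94 mm and grips with 3 to 60 N. Pads are 16 mm wide; open, the fingers measure 119 mm over their backs; the gripper's body (75 mm by 177 mm) begins 78 mm behind the grasp point.
Start: joints at [-1.435, 0.207, 1.542, -0, 1.393, -0.15], TCP at [0.163, -0.552, 0.205] pointing down, gripper open.
Joint ranges: [-2.73, 2.73], [-0.86, 2.22], [0.23, 2.46], [-1.11, 4.25], [0.08, 2.63], [-2.82, 2.82]. Speed limits (rad/s): [2.79, 2.79, 3.14, 3.14, 3.14, 3.14].

INTERFACE

Orientations are given as a rotation vector (axis times angle).
In Python, from rig import r gives the robot as it stands. The module is installed in compiled form; this text tells all that it offers.
- The arm moves only by the tool step_arm, never from a script. Its argument "motion" is a list of rows, each an object of numbers: "tx", "ty", "tz": the shift along the tool's x, y, z in mm; "turn": the turn about the tool's z in degrees. In form: [{"tx": .., "ty": .., "tz": .., "turn": ..}, ...]. A call has 1 to 8 rows; each row shifts and turns the commanded pose from where the row before left it, along the tool's axes as they then stand; what a row does not reach is not made up. A row lasts 1/8 s, in which the tool goes at most 62.5 mm and 10.7 degrees, less where a joint would pass 70% of its speed; a pose out of reach is approached as far as the arm can. A call is refused whole if a number of a shift passes 62.5 or a number of a turn 10.7, either way. A call with a gripper value outside its range is refused whole. "claw" is the opening, from -1 (shut) to 1 (fully open), set as the call begins (left out, the last holds). The fingers move at their own pace and stop on an object; "grip_force" is the grip in N (left out, the last holds). Time passes only in rows, so rows that do not move let the fingers close. It gives the time, the measured TCP pose, the force, the opening and the grip force at its end, in the units of the state.
- r.state(): the state, without advancing time (a new reading comes with each control period).
- r.grab_frame(name): name is "side" or "top"; returns the picture (420x560x3 uint8, red, green, blue); there is no depth.
- r.calibration(name): a dict with "vfov" (degrees; the focal length in pixels is half the picture's height over the tangent of half this angle, whatever the lens; pixels are square), "cx", "cy" (the principal point, pixels), "k1" (the pictures are not rectified: a ray, as slopes to the right and down, at radius r is drawn at 1 + k1 r^2 times it, then the intrinsics apply), "eye" and "orientation" of the camera in the world. Camera axes: x right, y down, z forward; pixel columns grow to the right and rows downward; lengths in m; the calibration is good to about 2 mm. A picture is of the moment at which its call begins. calibration takes no time and is no camera call.
- r.job_done(): hands the job in; it is judged then, once.
The state is a dict: "time_s": time; "qpos": joint angles; "joint_velocities": joint speeds; "effort": joint torques, N m; "eef_pos": TCP position; "ee_rot": TCP orientation; "contact_force": force on the tool from outside, world axes, zero at the start; "torque": the same for the moment, N m; "opening": finger opening in m; "finger_force": force on a finger pad.
Only numpy, scipy, OpenCV 4.12 (cv2) and the standard library are available. Lean on these libraries where they do the work, as an engineer would, in place of code of your own. Each camera call takes 0.05 s, during which the arm holds its last target. There are 200 camera calls.

## Working session

There is one attempt and no reset: what is moved stays moved. The work goes in short steps, Python scripts to look and compute and a tool call to move; the robot and the scene stay as the last step left them, time stands still between calls to the robot, and variables do not carry over. Pictures are saved under pics/ and viewed, at most 10 in all, crops included, and the job is handed in when it is done.

Besides the shell and the picture viewer there is one more tool, called after "Request:" as name(argument=value, ...), one argument or row to a line, values as JSON. step_arm: Moves the arm, as the interface text tells. Its arguments: {"type":"object","properties":{"motion":{"type":"array"},"claw":{"type":"number"},"grip_force":{"type":"number"}},"required":["motion"]}

```bash
mkdir -p pics
python3 - <<'E'
from rig import r
import cv2,numpy as np
for n in("top","side"):
    im=r.grab_frame(n); np.save(f"pics/{n}.npy",im); cv2.imwrite(f"pics/{n}.png",im[:,:,::-1]); print(n,r.calibration(n))
print(r.state())
E
```

```text
top {'vfov': 42.99226813685035, 'cx': 279.16902021526835, 'cy': 200.05353379658314, 'k1': -0.15949398473074886, 'eye': array([ 0.37945383, -0.05270272,  1.12613353]), 'orientation': array([-2.19285632,  2.15723763, -0.12077446])}
side {'vfov': 53.394295323969374, 'cx': 281.15159447103315, 'cy': 206.62984820425504, 'k1': -0.026228062510706897, 'eye': array([0.35407015, 0.65919437, 0.5285977 ]), 'orientation': array([-0.2021667 ,  2.65955496, -1.46279566])}
{'time_s': 0.1, 'qpos': array([-1.43449208e+00,  2.07364011e-01,  1.54277086e+00, -4.08545921e-05,
        1.39352517e+00, -1.50486056e-01]), 'joint_velocities': array([ 0.00058734, -0.00103168, -0.00247609,  0.00044817,  0.00052398,
        0.00044707]), 'effort': array([ 2.68083768e-04, -3.71862888e+01, -2.82291126e+01,  7.00486545e-02,
        3.10906931e-02, -5.57078658e-05]), 'eef_pos': array([ 0.16253708, -0.5507938 ,  0.20440943]), 'ee_rot': array([-3.10730096e+00, -4.48662693e-01,  4.01017276e-05]), 'contact_force': array([-0.14773609,  0.46086328,  0.10914065]), 'torque': array([0.05873368, 0.01461369, 0.03024315]), 'finger_force': 0.0, 'opening': 0.09384999399320863}
```

View pics/top.png

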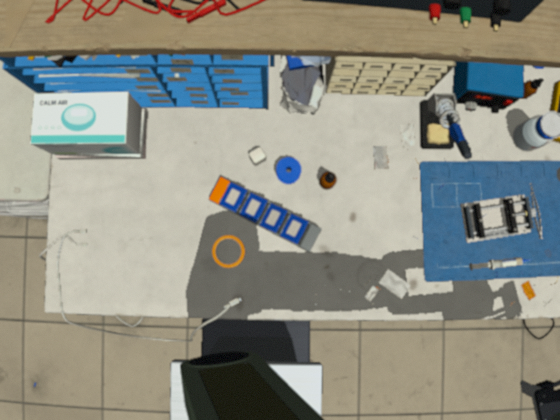

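View pics/side.png

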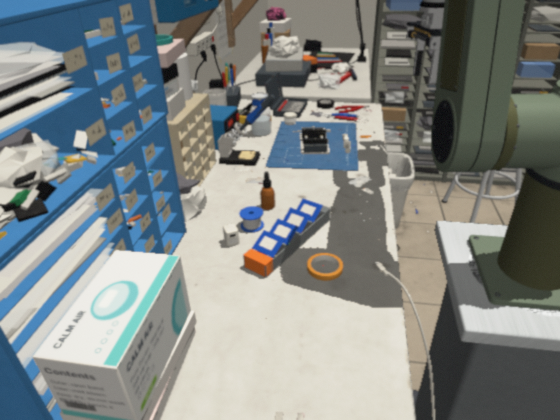

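The top view shows the organiser running from orange (218,189) to grey (312,235), with the tape at (228,251), charger (257,155), spool (288,169) and bottle (328,180). The side view agrees: orange end (260,262), grey end about (322,210). Next I'll measure and take an enlarged crop.

```bash
cat > h.py <<'E'
import numpy as np,cv2
from rig import r
from scipy.spatial.transform import Rotation as R
def cam(n):
    c=r.calibration(n); f=210/np.tan(np.radians(c['vfov']/2))
    return c,np.array([[f,0,c['cx']],[0,f,c['cy']],[0,0,1.]]),np.array([c['k1'],0,0,0,0.]),R.from_rotvec(c['orientation']).as_matrix()
def ray(n,uv):
    c,K,d,Rm=cam(n)
    p=cv2.undistortPoints(np.array(uv,float).reshape(-1,1,2),K,d)[:,0]
    return c['eye'],np.c_[p,np.ones(len(p))]@Rm.T
def plane(n,uv,z):
    e,v=ray(n,uv); return e+v*((z-e[2])/v[:,2])[:,None]
def proj(n,P):
    c,K,d,Rm=cam(n)
    rv=cv2.Rodrigues(Rm.T)[0]
    return cv2.projectPoints(np.array(P,float).reshape(-1,3),rv,-Rm.T@c['eye'],K,d)[0][:,0]
def orange(n,im,box):
    x0,y0,x1,y1=box
    h=cv2.cvtColor(im,cv2.COLOR_RGB2HSV); m=cv2.inRange(h,(5,160,120),(18,255,255))
    k=np.zeros_like(m); k[y0:y1,x0:x1]=m[y0:y1,x0:x1]; return k
E
python3 - <<'E'
from h import *
im=np.load("pics/top.npy")
m=orange("top",im,(195,165,240,212)); ys,xs=np.nonzero(m); print("orange",len(xs),cv2.minAreaRect(np.c_[xs,ys].astype(np.float32)),plane("top",[[xs.mean(),ys.mean()]],.033))
# blue lids
h=cv2.cvtColor(im,cv2.COLOR_RGB2HSV); b=cv2.inRange(h,(105,120,60),(125,255,255)); k=np.zeros_like(b);k[175:250,205:325]=b[175:250,205:325]
k[:195,270:]=0
ys,xs=np.nonzero(k);rc=cv2.minAreaRect(np.c_[xs,ys].astype(np.float32));print(rc,plane("top",cv2.boxPoints(rc),.04))
for nm,uv,z in(("spool",(288,169),.035),("charger",(257,155),.038),("bottle",(328,180),.09),("tape",(228,251),.012),("grey",(312,235),.033)):print(nm,plane("top",[uv],z)[0])
a=cv2.resize(im[165:265,195:335,::-1],None,fx=5.6,fy=5.6,interpolation=cv2.INTER_CUBIC);cv2.imwrite("pics/topc.png",a)
s=np.load("pics/side.npy")
a=cv2.resize(s[165:285,220:380,::-1],None,fx=5,fy=5,interpolation=cv2.INTER_CUBIC);cv2.imwrite("pics/sidec.png",a)
E
```

```text
orange 260 ((219.0000457763672, 189.50001525878906), (10.28591251373291, 25.043960571289062), 26.56505012512207) [[0.50904631 0.06113459 0.033     ]]
((264.1291198730469, 212.70028686523438), (87.74525451660156, 25.18171501159668), 27.12130355834961) [[ 0.47867307  0.05874871  0.04      ]
 [ 0.5253268   0.03637202  0.04      ]
 [ 0.44571168 -0.12503691  0.04      ]
 [ 0.39967562 -0.10217202  0.04      ]]
spool [ 0.55409928 -0.08091441  0.035     ]
charger [ 0.58184272 -0.01624252  0.038     ]
bottle [ 0.52488823 -0.15845256  0.09      ]
tape [0.3829968  0.04105431 0.012     ]
grey [ 0.41849175 -0.1321456   0.033     ]
```

View pics/topc.png

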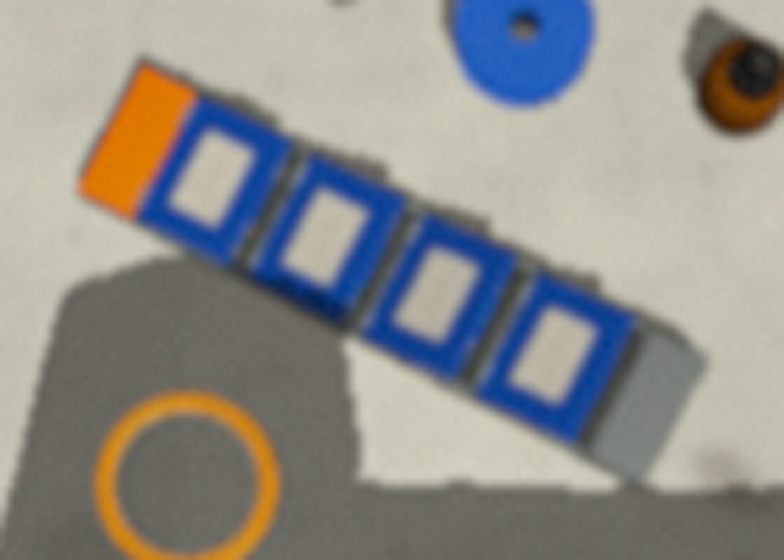

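View pics/sidec.png

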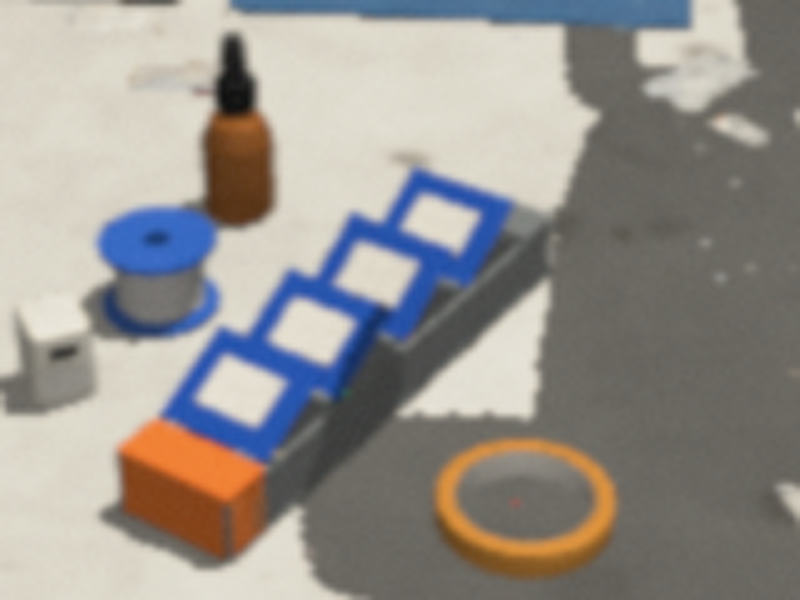

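The crops are clear. The orange top-face corners in the top crop are about (145,62), (80,188), (137,218) and (197,98). The grey block's outer top corners are about (705,360) and (640,487). All four lids are raised and slope up towards grey.

```bash
cat >> h.py <<'E'
def tool(dw,rot=None):
    s=r.state(); return R.from_rotvec(s['ee_rot']).inv().apply(dw)*1000
E
python3 - <<'E'
from h import *
f=lambda a,x0,y0,s:(np.array(a)+.5)/s-.5+[x0,y0]
t=plane("top",f([(145,62),(80,188),(137,218),(197,98),(705,360),(640,487)],195,165,5.6),.033)
print(t.round(4)); o=t[:4].mean(0); A=t[:2].mean(0);B=t[4:].mean(0); u=(B-A)/np.linalg.norm(B-A)
print("len",np.linalg.norm(B-A),"wid",np.linalg.norm(t[0]-t[1]),np.linalg.norm(t[4]-t[5]),"yaw",np.degrees(np.arctan2(u[1],u[0])))
m=(A+B)/2; s0=m-.106*u; s1=m+.106*u; print("mid",m,"start",s0,"orange centre",o,"end",s1)
# side check: orange top face corners (120,452),(158,420),(268,458),(225,500)
p=plane("side",f([(120,452),(162,420),(268,460),(228,502)],220,165,5),.033);print(p.round(4),p.mean(0))
s=r.state();M=R.from_rotvec(s['ee_rot']);d=np.r_[s0[:2],.1]-s['eef_pos'];print("tool delta",M.inv().apply(d)*1000,M.as_matrix().round(3))
E
```

```text
[[ 0.5381  0.0587  0.033 ]
 [ 0.4908  0.0815  0.033 ]
 [ 0.4801  0.0601  0.033 ]
 [ 0.525   0.0391  0.033 ]
 [ 0.4313 -0.1495  0.033 ]
 [ 0.3845 -0.1261  0.033 ]]
len 0.233599511784657 wid 0.05244468835676781 0.052304097681474745 yaw -117.13798322594057
mid [ 0.46120103 -0.03385331  0.033     ] start [0.50955133 0.06047722 0.033     ] orange centre [0.50851222 0.05983811 0.033     ] end [ 0.41285072 -0.12818383  0.033     ]
[[0.5363 0.0641 0.033 ]
 [0.5249 0.0429 0.033 ]
 [0.4801 0.0612 0.033 ]
 [0.4902 0.087  0.033 ]] [0.5078616  0.06379493 0.033     ]
tool delta [ 505.72958675 -487.92416551  105.54656607] [[ 0.959  0.283 -0.   ]
 [ 0.283 -0.959  0.002]
 [ 0.    -0.002 -1.   ]]
```

Request:
step_arm(
  motion=[
    {"tx":42,"ty":-40.5},
    {"tx":42,"ty":-40.5},
    {"tx":42,"ty":-40.5},
    {"tx":42,"ty":-40.5},
    {"tx":42,"ty":-40.5},
    {"tx":42,"ty":-40.5},
    {"tx":42,"ty":-40.5},
    {"tx":42,"ty":-40.5},
  ],
  claw=-1,
  grip_force=10,
)

```text
validation failed for argument at $.mo...
```

Request:
step_arm(
  motion=[
    {"tx":42,"ty":-40.5},
    {"tx":42,"ty":-40.5},
    {"tx":42,"ty":-40.5},
    {"turn":-9.3},
    {"turn":-9.3},
    {"turn":-9.3},
    {"turn":-9.3},
    {"turn":-9.3},
  ],
)

```text
validation failed for argument at $.mo...
```

Run:
```python
from h import *
s=r.state();M=R.from_rotvec(s['ee_rot']);print(s['eef_pos'],M.as_matrix().round(3),s['opening'],s['contact_force'],s['time_s'])
print(M.inv().apply(np.r_[.509,.061,.05]-s['eef_pos'])*1000, M.inv().apply([-.456,-.89,0]))
```

```text
[ 0.16253708 -0.5507938   0.20440943] [[ 0.959  0.283 -0.   ]
 [ 0.283 -0.959  0.002]
 [ 0.    -0.002 -1.   ]] 0.09384999399320863 [-0.14773609  0.46086328  0.10914065] 0.1
[ 505.33514821 -488.47905361  155.54770394] [-0.68913933  0.72465177 -0.00167178]
```

Validation failed, probably because every row needs all four keys.

Request:
step_arm(
  motion=[
    {"tx":42,"ty":-40.5,"tz":0,"turn":0},
    {"tx":42,"ty":-40.5,"tz":0,"turn":0},
    {"tx":42,"ty":-40.5,"tz":0,"turn":0},
    {"tx":42,"ty":-40.5,"tz":0,"turn":0},
    {"tx":42,"ty":-40.5,"tz":0,"turn":0},
    {"tx":42,"ty":-40.5,"tz":0,"turn":0},
    {"tx":42,"ty":-40.5,"tz":0,"turn":0},
    {"tx":42,"ty":-40.5,"tz":0,"turn":0},
  ],
  claw=-1,
  grip_force=10,
)

```text
time_s: 1.1
eef_pos: [0.3937, -0.1438, 0.2053]
ee_rot: [3.109, 0.448, 0.0]
contact_force: [0.5, -0.6, 0.6]
opening: 0.0174
finger_force: 0.0
```

Request:
step_arm(
  motion=[
    {"tx":42,"ty":-40.5,"tz":0,"turn":0},
    {"tx":42,"ty":-40.5,"tz":0,"turn":0},
    {"tx":42,"ty":-40.5,"tz":0,"turn":0},
    {"tx":0,"ty":0,"tz":0,"turn":-9.3},
    {"tx":0,"ty":0,"tz":0,"turn":-9.3},
    {"tx":0,"ty":0,"tz":0,"turn":-9.3},
    {"tx":0,"ty":0,"tz":0,"turn":-9.3},
    {"tx":0,"ty":0,"tz":0,"turn":-9.3},
  ],
)

```text
time_s: 2.1
eef_pos: [0.4793, 0.0066, 0.2049]
ee_rot: [-2.674, -1.647, 0.001]
contact_force: [-0.6, -0.8, -1.2]
opening: 0.0005
finger_force: 0.0
```

Run:
```python
from h import *
s=r.state();M=R.from_rotvec(s['ee_rot']);print(s['eef_pos'],M.as_matrix().round(3),s['opening'],s['contact_force'],s['time_s'])
print(M.inv().apply(np.r_[.509,.061,.05]-s['eef_pos'])*1000, M.inv().apply([-.456,-.89,0]))
```

```text
[0.479289   0.0066186  0.20489315] [[ 0.45   0.893 -0.001]
 [ 0.893 -0.45   0.   ]
 [-0.    -0.001 -1.   ]] 0.0004787699077279463 [-0.62007718 -0.81817776 -1.19364098] 2.1
[ 61.98668597   2.21931221 154.86992316] [-9.99996843e-01 -6.49579945e-03  3.43764072e-04]
```

Request:
step_arm(
  motion=[
    {"tx":32,"ty":1,"tz":0,"turn":0},
    {"tx":32,"ty":1,"tz":0,"turn":0},
    {"tx":0,"ty":0,"tz":40,"turn":0},
    {"tx":0,"ty":0,"tz":40,"turn":0},
    {"tx":0,"ty":0,"tz":40,"turn":0},
    {"tx":0,"ty":0,"tz":30,"turn":0},
    {"tx":0,"ty":0,"tz":0,"turn":0},
    {"tx":0,"ty":0,"tz":0,"turn":0},
  ],
)

```text
time_s: 3.1
eef_pos: [0.5115, 0.0625, 0.0564]
ee_rot: [2.679, 1.639, 0.002]
contact_force: [1.7, 0.8, 1.4]
opening: 0.0006
finger_force: 0.0
```

Run:
```python
from h import *
s=r.state();print(s['eef_pos'],s['contact_force'],tool(np.r_[.509,.061,.033]-s['eef_pos']))
a=r.grab_frame("side");a=cv2.resize(a[145:285,210:390,::-1],None,fx=4.2,fy=4.2,interpolation=cv2.INTER_CUBIC);cv2.imwrite("pics/s2.png",a)
```

```text
[0.51145371 0.06252064 0.05636246] [1.72798971 0.81416949 1.42469741] [-2.48421813 -1.52173243 23.35915987]
```

View pics/s2.png

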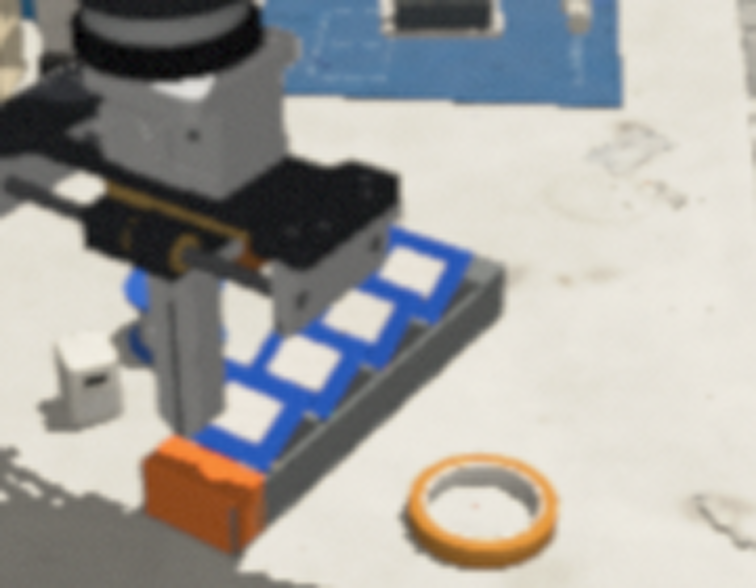

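The closed fingers hang above the orange block at about crop (190,432). Their shadow falls on the middle of the block's top at (210,468), and nothing else is near. I'll go down slowly.

Request:
step_arm(
  motion=[
    {"tx":-1.5,"ty":-1.5,"tz":10,"turn":0},
    {"tx":0,"ty":0,"tz":8,"turn":0},
    {"tx":0,"ty":0,"tz":0,"turn":0},
    {"tx":0,"ty":0,"tz":0,"turn":0},
    {"tx":0,"ty":0,"tz":0,"turn":0},
  ],
)

```text
time_s: 3.78
eef_pos: [0.5089, 0.0619, 0.0377]
ee_rot: [2.679, 1.64, 0.001]
contact_force: [-0.2, 0.2, 0.4]
opening: 0.0003
finger_force: 0.0
```

Request:
step_arm(
  motion=[
    {"tx":0,"ty":0,"tz":2,"turn":0},
    {"tx":0,"ty":0,"tz":1,"turn":0},
    {"tx":0,"ty":0,"tz":0,"turn":0},
    {"tx":0,"ty":0,"tz":0,"turn":0},
  ],
)

```text
time_s: 4.28
eef_pos: [0.5087, 0.0619, 0.0344]
ee_rot: [-2.68, -1.64, 0.0]
contact_force: [-0.0, 0.2, -0.1]
opening: 0.0002
finger_force: 0.0
```

Request:
step_arm(
  motion=[
    {"tx":0,"ty":0,"tz":1,"turn":0},
    {"tx":0,"ty":0,"tz":0,"turn":0},
    {"tx":0,"ty":0,"tz":0,"turn":0},
  ],
)

```text
time_s: 4.65
eef_pos: [0.5086, 0.0619, 0.0335]
ee_rot: [2.68, 1.64, -0.0]
contact_force: [0.2, 0.9, -0.2]
opening: 0.0002
finger_force: 0.0
```

Request:
step_arm(
  motion=[
    {"tx":0,"ty":0,"tz":0.5,"turn":0},
    {"tx":0,"ty":0,"tz":0,"turn":0},
    {"tx":0,"ty":0,"tz":0,"turn":0},
  ],
)

```text
time_s: 5.03
eef_pos: [0.5087, 0.0619, 0.0333]
ee_rot: [2.679, 1.64, 0.0]
contact_force: [-1.0, -0.6, 4.8]
opening: 0.0003
finger_force: 2.2
```

Contact is light, 5 N at z ≈ 33 mm. I'll ease off 0.2 mm and sweep.

Request:
step_arm(
  motion=[
    {"tx":-4,"ty":0,"tz":-0.2,"turn":0},
    {"tx":-7,"ty":0,"tz":0,"turn":0},
    {"tx":-7,"ty":0,"tz":0,"turn":0},
    {"tx":-7,"ty":0,"tz":0,"turn":0},
    {"tx":-7,"ty":0,"tz":0,"turn":0},
    {"tx":-7,"ty":0,"tz":0,"turn":0},
  ],
)

```text
time_s: 5.78
eef_pos: [0.4908, 0.0267, 0.0333]
ee_rot: [2.68, 1.639, 0.001]
contact_force: [0.8, 2.7, 2.7]
opening: 0.0006
finger_force: 1.4
```

Run:
```python
from h import *
s=r.state();p=s['eef_pos'];d=p-np.r_[.509,.061,.033];print(p,s['contact_force'],"along",d[:2]@[-.456,-.89],"lat",d[:2]@[.89,-.456])
a=r.grab_frame("side");a=cv2.resize(a[145:285,210:390,::-1],None,fx=4.2,fy=4.2,interpolation=cv2.INTER_CUBIC);cv2.imwrite("pics/s3.png",a)
```

```text
[0.49082727 0.02672128 0.03325241] [0.79453128 2.68179628 2.6894113 ] along 0.038794830701070926 lat -0.000542633367564128
```

View pics/s3.png

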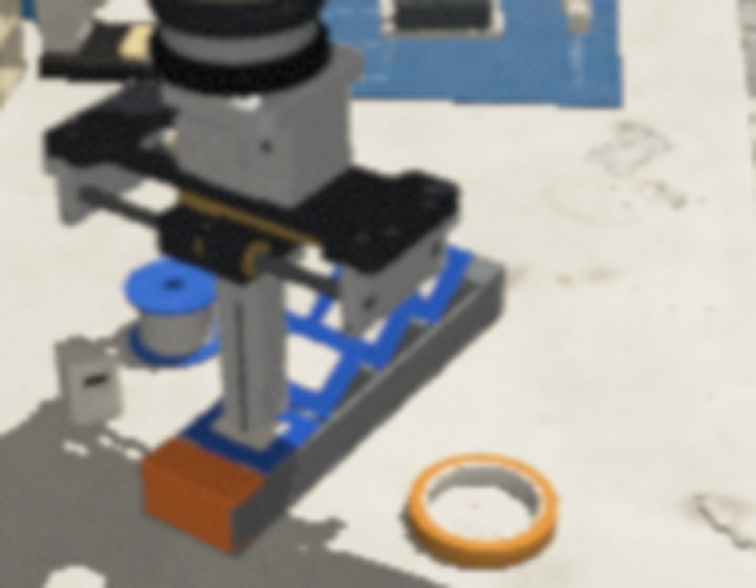

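Lid 1 is down under the finger, and the organiser's corners, (235,550) and (503,268), haven't moved. I'll continue.

Request:
step_arm(
  motion=[
    {"tx":-7,"ty":0,"tz":0,"turn":0},
    {"tx":-7,"ty":0,"tz":0,"turn":0},
    {"tx":-7,"ty":0,"tz":0,"turn":0},
    {"tx":-7,"ty":0,"tz":0,"turn":0},
    {"tx":-7,"ty":0,"tz":0,"turn":0},
    {"tx":-7,"ty":0,"tz":0,"turn":0},
    {"tx":-7,"ty":0,"tz":0,"turn":0},
    {"tx":-7,"ty":0,"tz":0,"turn":0},
  ],
)

```text
time_s: 6.82
eef_pos: [0.4652, -0.0231, 0.0332]
ee_rot: [-2.68, -1.64, -0.0]
contact_force: [2.0, 2.3, 4.0]
opening: 0.0007
finger_force: 2.0
```

Run:
```python
from h import *
s=r.state();p=s['eef_pos'];d=p-np.r_[.509,.061,.033];print(p,s['contact_force'],"along",d[:2]@[-.456,-.89],"lat",d[:2]@[.89,-.456])
a=r.grab_frame("side");m=orange("side",a,(235,235,285,280));m0=orange("side",np.load("pics/side.npy"),(235,235,285,280))
print(cv2.boundingRect(m),cv2.boundingRect(m0))
```

```text
[ 0.46519892 -0.02310185  0.03315714] [1.98471549 2.32954584 3.97144245] along 0.09482393674114352 lat -0.0006325153776913867
(244, 249, 28, 27) (245, 250, 27, 26)
```

Request:
step_arm(
  motion=[
    {"tx":-7,"ty":0,"tz":0,"turn":0},
    {"tx":-7,"ty":0,"tz":0,"turn":0},
    {"tx":-7,"ty":0,"tz":0,"turn":0},
    {"tx":-7,"ty":0,"tz":0,"turn":0},
    {"tx":-7,"ty":0,"tz":0,"turn":0},
    {"tx":-7,"ty":0,"tz":0,"turn":0},
    {"tx":-7,"ty":0,"tz":0,"turn":0},
    {"tx":-7,"ty":0,"tz":0,"turn":0},
  ],
)

```text
time_s: 7.88
eef_pos: [0.44, -0.0723, 0.0333]
ee_rot: [-2.679, -1.639, -0.002]
contact_force: [2.0, 3.2, 3.8]
opening: 0.0004
finger_force: 1.9
```

Request:
step_arm(
  motion=[
    {"tx":-7,"ty":0,"tz":0,"turn":0},
    {"tx":-7,"ty":0,"tz":0,"turn":0},
    {"tx":-7,"ty":0,"tz":0,"turn":0},
    {"tx":-7,"ty":0,"tz":0,"turn":0},
    {"tx":-7,"ty":0,"tz":0,"turn":0},
    {"tx":-7,"ty":0,"tz":0,"turn":0},
    {"tx":-7,"ty":0,"tz":0,"turn":0},
    {"tx":-7,"ty":0,"tz":0,"turn":0},
  ],
)

```text
time_s: 8.88
eef_pos: [0.4142, -0.1224, 0.0332]
ee_rot: [-2.679, -1.639, -0.0]
contact_force: [1.6, 4.6, 6.3]
opening: 0.0006
finger_force: 3.2
```

Run:
```python
from h import *
s=r.state();p=s['eef_pos'];d=p-np.r_[.509,.061,.033];print(p,s['contact_force'],"along",d[:2]@[-.456,-.89],"lat",d[:2]@[.89,-.456])
a=r.grab_frame("side");m=orange("side",a,(235,235,285,280))
print(cv2.boundingRect(m))
a=cv2.resize(a[145:285,210:390,::-1],None,fx=4.2,fy=4.2,interpolation=cv2.INTER_CUBIC);cv2.imwrite("pics/s4.png",a)
```

```text
[ 0.41415175 -0.12244172  0.03320902] [1.62058595 4.57170279 6.30453666] along 0.2065139290095859 lat -0.0007655205427452075
(245, 249, 27, 27)
```

View pics/s4.png

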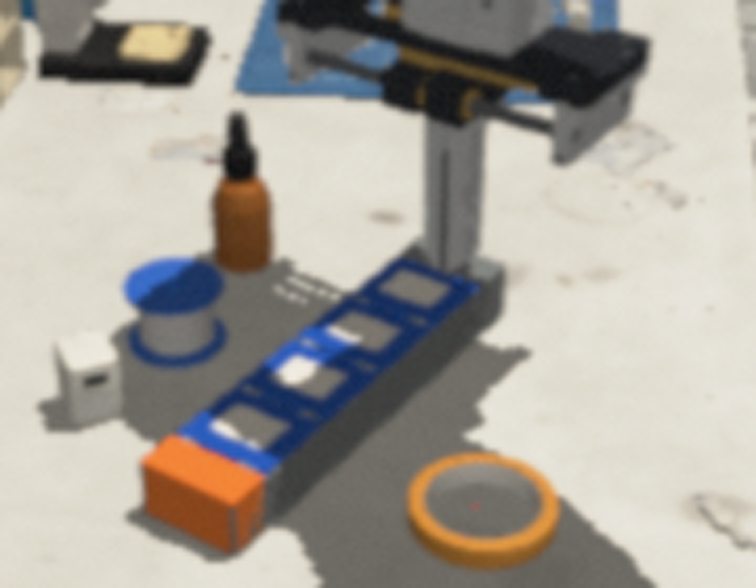

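All four lids lie flat, the finger is on the grey block at (450,265), and the organiser and bystanders haven't moved. I'll finish the stroke and lift.

Request:
step_arm(
  motion=[
    {"tx":-5,"ty":0,"tz":0,"turn":0},
    {"tx":0,"ty":0,"tz":0,"turn":0},
    {"tx":0,"ty":0,"tz":-5,"turn":0},
    {"tx":0,"ty":0,"tz":-25,"turn":0},
    {"tx":0,"ty":0,"tz":-50,"turn":0},
    {"tx":0,"ty":0,"tz":-50,"turn":0},
    {"tx":0,"ty":0,"tz":0,"turn":0},
    {"tx":0,"ty":0,"tz":0,"turn":0},
  ],
)

```text
time_s: 9.93
eef_pos: [0.4107, -0.1268, 0.1619]
ee_rot: [-2.678, -1.639, 0.003]
contact_force: [0.6, 0.1, -0.6]
opening: 0.0007
finger_force: 0.0
```

Run:
```python
from h import *
print(r.state()['eef_pos'])
a=r.grab_frame("side");m=orange("side",a,(235,235,285,280))
print(cv2.boundingRect(m))
a=cv2.resize(a[145:285,210:390,::-1],None,fx=4.2,fy=4.2,interpolation=cv2.INTER_CUBIC);cv2.imwrite("pics/s5.png",a)
```

```text
[ 0.41073003 -0.12681033  0.16191027]
(244, 249, 28, 27)
```

View pics/s5.png

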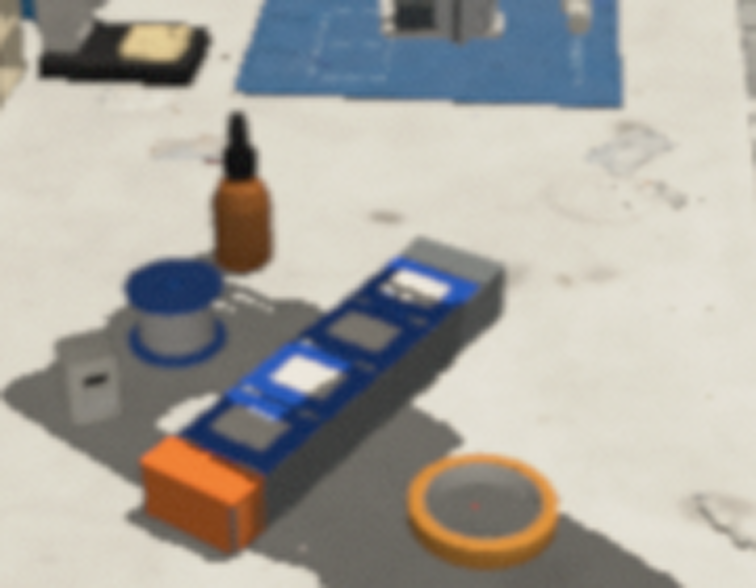

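All four lids are flat between orange (205,490) and grey (460,260), the arm is clear, and nothing has shifted.

```bash
python3 -c "from rig import r; print(r.job_done())"
```

```text
the job is handed in; nothing more can be done
None
```

All four lids were pressed flat one after another from the orange end to the grey end, with the organiser and the things around it left in place, and the job is handed in (about 10 s used; the judge's result is not shown).

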